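Refill the counter's scent dispenser and lock its cover

ROBOT

A 6-joint arm with a two-finger parallel gripper is mounted at the origin on the work surface; the furniture and walls round the work are solid. World frame = base frame: x ahead of the robot, y to its left, z up, the work surface at z = 0. Lengths are in m, angles in rad, forces in N, time in s.
With the tool pointing down it reaches from about 0.3 to 1 m from the base axis. Payload 5.1 kg.
Tool frame: the origin (TCP) lies where the fingers leave the gripper's body, on its centre line; the fingertips stand 78 mm ahead of it and the grasp point (between the pads) lies 59 mm ahead of it; z points along the fingers, y is the line along which they close (so a half turn about z gives the same grasp; the last joint's range is limited). The gripper opens to 95 mm and grips with 3 to 60 N. Pads are 20 mm wide; open, the fingers measure 119 mm over their backs; the gripper's body (75 mm by 180 mm) begins 59 mm behind the grasp point.
Start: joints at [1.137, 0.124, 1.65, -0, 1.367, -0.083], TCP at [0.223, 0.61, 0.292] pointing down, gripper open.
Joint ranges: [-2.61, 2.61], [-1.02, 2.33], [0.03, 2.71], [-1.35, 4.49], [0.32, 2.68], [-2.91, 2.91]. Speed limits (rad/s): [2.57, 2.57, 3.14, 3.14, 3.14, 3.14].

INTERFACE

Orientations are given as a rotation vector (axis times angle).
In Python, from bench import * gives the robot as it stands.
- The arm moves only by the shell command python3 -m jog 'ROWS'. ROWS is a JSON object whose one key "increments" holds a list of rows, each a list of 3 entries, a list of its own where there are three numbers: the shift along the world's x, y, z in cm, then the turn, a rotation vector about the world's x, y, z in degrees, then the opening, from 0 (shut) to 1 (fully open). In form: {"increments": [[[x, y, z], [wx, wy, wz], gripper], ...]}. A call has 1 to 8 rows; each row is the pose to reach, as a shift and turn from the pose commanded when the call began; what a row does not reach only later rows make up. A row lasts 1/12 s, in which the tool goes at most 41.7 mm and 7.16 degrees, less where a joint would pass 70% of its speed; a pose out of reach is approached as far as the arm can. A call with a gripper value outside its range is refused whole. The fingers move at their own pace and stop on an object; the grip force is fixed at half the most. Time passes only in rows, so rows that repeat a pose let the fingers close. It gives the time, the measured TCP pose, the force, the opening and the grip force at its end, in the units of the state.
- observe(): the state, without advancing time (a new reading comes with each control period).
- snapshot(name): name is "scene" or "top" or "wrist"; returns the picture (400x640x3 uint8, red, green, blue); there is no depth.
- calibration(name): a dict with "intrinsics" (3x3 intrinsics, pixels), "dist" ([k1, k2, p1, p2, k3] as OpenCV has them; the pictures are not rectified), "view" (4x4, takes a point from world to camera coordinates). Camera axes: x right, y down, z forward; pixel columns grow to the right and rows downward; lengths in m; the calibration is good to about 2 mm. A picture is of the moment at which its call begins: read the wrist's pose just before it. calibration takes no time and is no camera call; for the wrist camera it gives the pose at the moment of the call.
- close_job(): hands the job in; it is judged then, once.
The state is a dict: "time": time; "joints": joint angles; "qd": joint speeds; "joint_torque": joint torques, N m; "ee_pos": TCP position; "tool_rot": TCP orientation; "wrist_force": force on the tool from outside, world axes, zero at the start; "wrist_torque": the same for the moment, N m; "gripper_width": opening from 0.0 (shut) to 1.0 (fully open); "gripper_force": force on a finger pad.
Only numpy, scipy, OpenCV 4.12 (cv2) and the standard library are available. Lean on these libraries where they do the work, as an engineer would, in place of code of your own. Each camera call takes 0.05 s, during which the arm holds its last target. There are 200 camera calls.

TASK

Refill the scent dispenser on the counter: keeping it upright, seat the fresh green-lidded cartridge fully down in the dispenser's tapered well. Then lower the louvred cover over it with its grip bar at the round white dots, so that it drops flat onto the foot, and twist it clockwise to its stop, so that it is locked with the bar at the white dashes. Leave the spent brown-lidded cartridge and everything else on the counter where they are.

Things in the scene. Friction and masses are not known exactly. Their poses are not given: they have to be found in the camera images.
- base: Dark grey base of the scent dispenser, stuck to the counter (cannot move or turn), upright, any yaw. Origin: centre of its underside, z up. Foot: disc 100 mm across; its top, the deck, at z = 10 mm, carries the cover. Round neck, 59 mm across, from the deck to z = 36 mm, bevelled to 52 mm over its top 6 mm. Its x axis points to the dashes; a half turn of it looks and works the same.
- base_well (a point): Centre of the floor of the open tapered well in the neck, on the base's axis, 10 mm above the counter. The well is 33 mm across at the floor and 47 mm across at its mouth, 26 mm higher. The seated cartridge's underside rests on this floor with about 1.5 mm clearance all round.
- base_lug (a point): Bayonet: two lugs on the neck, centred on the base's +x and -x axes, 57 degrees wide, out to radius 34.5 mm, z = 17 to 23 mm; this point is the underside of the +x one. The cover's ledges pass down between the lugs and turn into the 7 mm slots under them. Each slot ends in a stop at its clockwise end, seen from above.
- base_dash (a point): White dash (locked mark) on the deck at radius 43.5 mm on the base's +x axis; another on -x. When the cover is locked its grip bar is parallel to the line through the dashes; the stop lies about 1.5 degrees farther clockwise.
- base_dot (a point): Round white dot (open mark) on the deck at radius 43.5 mm, 65 degrees counterclockwise of the dash seen from above; another across the base. With its grip bar along the line through the dots the cover drops flat onto the deck; any angle 50 to 120 degrees counterclockwise of the dashes will do.
- cover: Loose pale grey louvred round cover, about 140 g, standing open side down on the counter. Origin: centre of the skirt's lower edge, z up. Skirt 78 mm across outside, 73 mm inside, narrowing to 70 mm at the cap; free height inside 60 mm, cap top 68 mm. Set on the base its origin is 10 mm above the counter; it then turns freely with 2 mm axial play. A half turn of it looks and works the same.
- cover_bar (a point): Centre of the grip bar on the cover's cap, on the cover's axis, 79 mm above the skirt's lower edge. The bar runs along the cover's x axis: 46 mm long, 13 mm thick (along y), from z = 66 to 92 mm. Grip it across y. Dark ticks on cap and skirt mark the x axis too.
- cover_ledge (a point): Inner face of one of two ledges inside the skirt, centred on the cover's +x (this one) and -x axes: 48 degrees wide, 5 mm thick from the skirt's lower edge up, reaching in to radius 31.6 mm (the neck's radius is 29.5 mm). They lock under the base's lugs after a 65 degree clockwise turn from the dots.
- fresh_cartridge: Loose fresh cartridge, about 90 g: white round cup 56 mm tall with a perforated GREEN lid, upright on the counter. Origin: centre of its underside, z up. The lower 28 mm taper from 30 mm across at the bottom to 45 mm; above is a 48 mm cylinder. Grip that, fingertips at least 30 mm above the underside so that they clear the neck. Seated, its top is 66 mm above the counter.
- spent_cartridge: Loose spent cartridge of the same shape and size, with a BROWN lid, standing upright on the counter; to be left alone. Origin: centre of its underside.
- spot_dropper: Loose small brown dropper bottle, 33 mm across, 102 mm tall, a bystander standing near the far edge of the counter. Origin: centre of its underside.

How it is judged:
On the way, in this order (a step that is already met when the one before it is completed fails the run):
1. the fresh cartridge sits fully down in the base's well (z of fresh_cartridge in the frame of base below 0.0125 m and horizontal distance between fresh_cartridge and base below 0.004 m and angle between fresh_cartridge's own z axis and vertical below 0.08 rad), for 0.2 s.
2. the cover stands flat on the base's foot, over the cartridge (z of cover in the frame of base below 0.0125 m and horizontal distance between cover and base below 0.004 m and angle between cover's own z axis and vertical below 0.08 rad), for 0.1 s.
At the end, for the whole second after the job is handed in: The fresh cartridge is down in the well (within 2.5 mm of full depth, 4 mm of the axis, 0.08 rad of upright); the cover is flat on the foot over it (2.5 mm, 4 mm, 0.06 rad) and locked, its bar within 0.15 rad of the dashes; both at rest (all of step 1 and z of cover in the frame of base below 0.0125 m and horizontal distance between cover and base below 0.004 m and angle between cover's own z axis and vertical below 0.06 rad and angle between the x axis of cover and the x axis of base, either way round below 0.15 rad and linear speed of each of cover, fresh_cartridge below 0.01 m/s); the robot touches nothing.
It fails at once if the fresh cartridge is tipped by more than 0.5 rad (angle between fresh_cartridge's own z axis and vertical above 0.5 rad).
It fails at once if the spent cartridge is moved by more than 30 mm (distance of spent_cartridge from where it was at the start of the episode above 0.03 m).
It fails at once if the dropper bottle is moved by more than 30 mm (distance of spot_dropper from where it was at the start of the episode above 0.03 m).
It also fails if it takes over 64 s, if anything falls off the work surface, if the arm or the gripper's body presses on something with over 40 N, if the wrist force passes 120 N, or if a joint passes its speed limit or range.

## Working session

There is one attempt and no reset: what is moved stays moved. The work goes in short steps, Python scripts to look and compute and a shell command to move; the robot and the scene stay as the last step left them, time stands still between calls to the robot, and variables do not carry over. Pictures are saved under pics/ and viewed, at most 13 in all, crops included, and the job is handed in when it is done.

```bash
mkdir -p pics; ls; python3 - <<'E'
from bench import *
import cv2
s=observe();print(s)
for n in("scene","top"):
    im=snapshot(n);cv2.imwrite(f"pics/{n}0.png",im[:,:,::-1]);c=calibration(n);print(n,c)
E
```

```text
pics
{'time': 0.0, 'joints': array([ 1.13736056e+00,  1.24499910e-01,  1.65169458e+00, -2.56410527e-05,
        1.36748995e+00, -8.25843966e-02]), 'qd': array([ 2.25885060e-04,  2.17335138e-04,  1.93734842e-03, -4.75200956e-04,
        2.82079243e-03, -6.27681423e-05]), 'joint_torque': array([-3.69050667e-04, -4.17631996e+01, -3.59916186e+01,  7.74072181e-02,
        4.92310768e-02, -1.78839377e-04]), 'ee_pos': array([0.22321938, 0.60994706, 0.29097808]), 'tool_rot': array([-0.54819646, -3.09287474,  0.00318656]), 'wrist_force': array([ 1.1017175 ,  0.13894546, -0.26134042]), 'wrist_torque': array([0.00985183, 0.00196316, 0.04447976]), 'gripper_force': 0.0, 'gripper_width': 1.0051588368262843}
scene {'intrinsics': array([[394.55282061,   0.        , 318.39483996],
       [  0.        , 394.55282061, 202.21546021],
       [  0.        ,   0.        ,   1.        ]]), 'dist': array([0.0298052, 0.       , 0.       , 0.       , 0.       ]), 'view': array([[ 0.76375363, -0.64550674,  0.00119969, -0.44147423],
       [-0.3499184 , -0.41557839, -0.83955447,  0.14926451],
       [ 0.54243664,  0.64079298, -0.5432742 ,  0.77009717],
       [ 0.        ,  0.        ,  0.        ,  1.        ]])}
top {'intrinsics': array([[431.2235815 ,   0.        , 313.56823155],
       [  0.        , 431.2235815 , 202.38260212],
       [  0.        ,   0.        ,   1.        ]]), 'dist': array([-0.0693267,  0.       ,  0.       ,  0.       ,  0.       ]), 'view': array([[ 0.00850145, -0.99985608, -0.01468114, -0.17234458],
       [-0.98941986, -0.00628446, -0.14494431,  0.47071819],
       [ 0.14483118,  0.01575805, -0.98933089,  0.96853969],
       [ 0.        ,  0.        ,  0.        ,  1.        ]])}
```

View pics/top0.png

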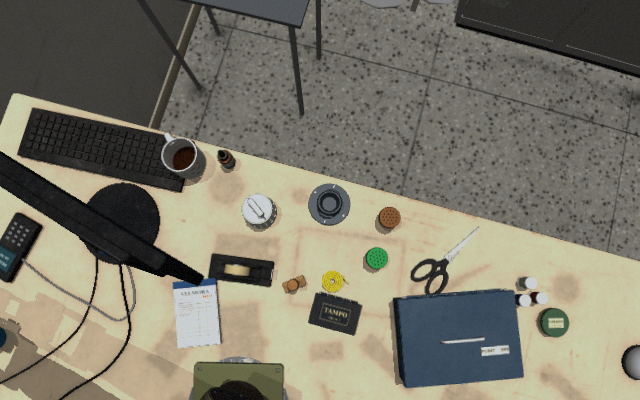

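View pics/scene0.png

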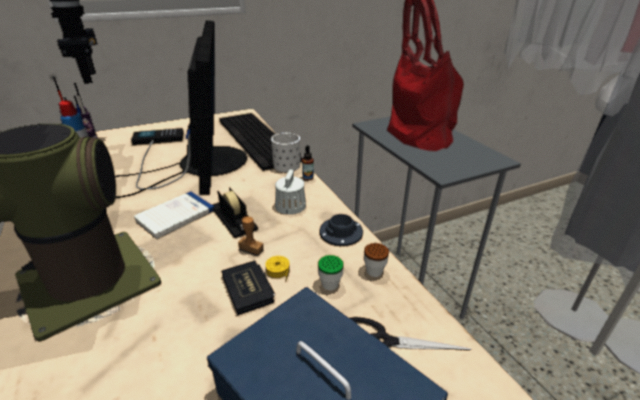

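The top view shows the green cartridge at about (376,258), the brown one at (389,217), the base at (329,204), the cover at (259,211) and the dropper at (226,158). The scene view agrees with this layout, and the arm's hand is out of both views.

```bash
cat > h.py <<'E'
from bench import *
import cv2, numpy as np
def ray(cal,px,z):
    "cast pixels onto the plane at height z"
    V=cal["view"];R=V[:3,:3];c=-R.T@V[:3,3]
    u=cv2.undistortPoints(np.array(px,float).reshape(-1,1,2),cal["intrinsics"],cal["dist"]).reshape(-1,2)
    d=np.c_[u,np.ones(len(u))]@R
    return c[:2]+d[:,:2]*((z-c[2])/d[:,2])[:,None]
def proj(cal,P):
    V=cal["view"];return cv2.projectPoints(np.array(P,float).reshape(-1,1,3),cv2.Rodrigues(V[:3,:3])[0],V[:3,3],cal["intrinsics"],cal["dist"])[0].reshape(-1,2)
def blob(mask,near=None):
    n,l,s,c=cv2.connectedComponentsWithStats(mask.astype(np.uint8))
    k=[i for i in range(1,n) if s[i,4]>15]
    k.sort(key=lambda i:np.hypot(*(c[i]-near)) if near is not None else -s[i,4])
    return l==k[0],c[k[0]],s[k[0]]
E
python3 - <<'E'
from h import *
im=cv2.imread("pics/top0.png");c=calibration("top")
h=cv2.cvtColor(im,cv2.COLOR_BGR2HSV)
g,p,s=blob((h[...,0]>45)&(h[...,0]<80)&(h[...,1]>120),(376,258));print("green",p,s,ray(c,[p],.056))
b,p,s=blob((h[...,0]<15)&(h[...,1]>110)&(h[...,2]<190),(389,217));print("brown",p,s,ray(c,[p],.056))
d,p,s=blob(h[...,2]<110,(329,204));print("base",p,s,ray(c,[p],.01))
print("coverpix",ray(c,[(259,211)],.068),"dropper",ray(c,[(226,158)],.05))
cr=np.hstack([cv2.resize(im[175:235,225:295],None,fx=5.7,fy=5.7,interpolation=cv2.INTER_CUBIC),cv2.resize(im[175:235,295:365],None,fx=5.7,fy=5.7,interpolation=cv2.INTER_CUBIC)])
cv2.imwrite("pics/c1.png",cr)
E
```

```text
green [376.17191977 257.66475645] [366 248  21  21 349] [[ 0.34503328 -0.30975512]]
brown [389.13134328 217.11940299] [379 207  21  21 335] [[ 0.43609708 -0.34002395]]
base [328.79263711 204.08790383] [ 308  184   42   42 1331] [[ 0.47149472 -0.20465778]]
coverpix [[ 0.44657374 -0.04727489]] dropper [[0.57287112 0.03613604]]
```

View pics/c1.png

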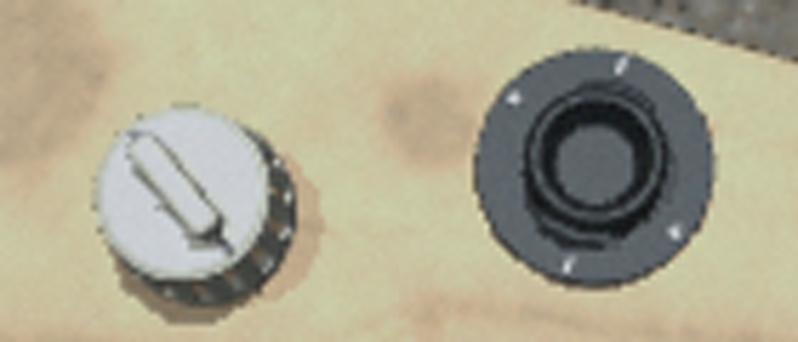

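The crop puts the dashes at (622,65)/(570,264) and the dots at (514,98)/(676,232). The cover's bar runs from (140,140) to (220,230). The monitor may be in the way of the arm, so I'll locate it before moving.

```bash
python3 - <<'E'
from h import *
t=calibration("top");s=calibration("scene")
for c in(t,s): print(-c["view"][:3,:3].T@c["view"][:3,3])
f=lambda x,y,x0:[(x-x0)/5.7+(225 if x0==0 else 295),y/5.7+175]
an=lambda a,b,z:(lambda w:np.degrees(np.arctan2(*(w[1]-w[0])[::-1])))(ray(t,[a,b],z))
print("dash",an(f(570,264,399),f(622,65,399),.01),ray(t,[f(570,264,399),f(622,65,399)],.01).mean(0))
print("dot",an(f(676,232,399),f(514,98,399),.01),ray(t,[f(676,232,399),f(514,98,399)],.01).mean(0))
print("bar",an(f(216,226,0),f(138,140,0),.09),"centre",ray(t,[f(183,190,0)],.068))
w,p,ss=blob((cv2.cvtColor(cv2.imread("pics/top0.png"),cv2.COLOR_BGR2GRAY)>170)&(np.arange(640)[None]>240)&(np.arange(640)[None]<280)&(np.arange(400)[:,None]>190)&(np.arange(400)[:,None]<232),(257,209));print(p,ss,ray(t,[p],.068))
for z in (0,.1,.2,.3,.4,.5,.6): print(z,"top ray (200,280)",ray(t,[(202,280)],z)[0],"(0,152)",ray(t,[(0,152)],z)[0],"scene topcorner",ray(s,[(205,25)],z)[0],"scene bottom",ray(s,[(200,190)],z)[0])
E
```

```text
[ 0.32692836 -0.18462387  1.02390394]
[-0.02832097 -0.71641635  0.54421924]
dash -14.307734725241165 [ 0.47229684 -0.20654744]
dot 50.40357235774721 [ 0.47196055 -0.20592439]
bar 43.12031740931488 centre [[ 0.4525711  -0.04284632]]
[257.14382896 206.25170068] [ 241  191   39   41 1029] [[ 0.45728407 -0.04280442]]
0 top ray (200,280) [0.28976286 0.09379921] (0,152) [0.60291977 0.6410332 ] scene topcorner [1.51350802 2.52335255] scene bottom [0.31297922 0.17374656]
0.1 top ray (200,280) [0.29339265 0.0666069 ] (0,152) [0.57596495 0.56039506] scene topcorner [1.23019775 1.92804671] scene bottom [0.25026549 0.0101796 ]
0.2 top ray (200,280) [0.29702243 0.0394146 ] (0,152) [0.54901014 0.47975692] scene topcorner [0.94688748 1.33274088] scene bottom [ 0.18755176 -0.15338737]
0.3 top ray (200,280) [0.30065221 0.0122223 ] (0,152) [0.52205532 0.39911879] scene topcorner [0.66357722 0.73743504] scene bottom [ 0.12483803 -0.31695434]
0.4 top ray (200,280) [ 0.304282   -0.01497001] (0,152) [0.49510051 0.31848065] scene topcorner [0.38026695 0.14212921] scene bottom [ 0.0621243  -0.48052131]
0.5 top ray (200,280) [ 0.30791178 -0.04216231] (0,152) [0.46814569 0.23784251] scene topcorner [ 0.09695668 -0.45317663] scene bottom [-5.89434941e-04 -6.44088276e-01]
0.6 top ray (200,280) [ 0.31154156 -0.06935462] (0,152) [0.44119088 0.15720438] scene topcorner [-0.18635359 -1.04848246] scene bottom [-0.06330317 -0.80765524]
```

```bash
python3 -m jog '{"increments": [[[0,0,33],[0,0,-57],1],[[0,0,33],[0,0,-57],1],[[0,0,33],[0,0,-57],1],[[0,0,33],[0,0,-57],1],[[0,0,33],[0,0,-57],1],[[0,0,33],[0,0,-57],1],[[0,0,33],[0,0,-57],1],[[0,0,33],[0,0,-57],1]]}'
```

```text
time: 0.77
ee_pos: [0.2232, 0.6099, 0.6245]
tool_rot: [-1.965, -2.451, -0.001]
wrist_force: [-0.8, 1.0, 0.7]
gripper_width: 1.001
gripper_force: 0.0
```

```bash
python3 -m jog '{"increments": [[[18,-27,0],[0,0,-55],1],[[18,-27,0],[0,0,-55],1],[[18,-27,0],[0,0,-55],1],[[18,-27,0],[0,0,-55],1],[[18,-27,0],[0,0,-55],1],[[18,-27,0],[0,0,-55],1],[[18,-27,0],[0,0,-55],1],[[18,-27,0],[0,0,-55],1]]}'; python3 -m jog '{"increments": [[[0,-32,0],[0,0,-5],1],[[0,-32,0],[0,0,-5],1],[[0,-32,0],[0,0,-5],1],[[0,-32,0],[0,0,-5],1],[[0,-32,0],[0,0,-5],1],[[0,-32,0],[0,0,-5],1],[[0,-32,0],[0,0,-5],1],[[0,-32,0],[0,0,-5],1]]}'; python3 -c "
from bench import *
o=observe();print(o['joints'],o['ee_pos'])
c=calibration('wrist');print(c)
V=c['view'];print(-V[:3,:3].T@V[:3,3])"
```

```text
time: 1.43
ee_pos: [0.4044, 0.338, 0.6219]
tool_rot: [2.875, 1.265, -0.001]
wrist_force: [0.9, -0.0, -0.5]
gripper_width: 1.002
gripper_force: 0.0
time: 2.1
ee_pos: [0.4027, 0.0177, 0.622]
tool_rot: [2.925, 1.145, -0.001]
wrist_force: [0.3, 0.6, 0.1]
gripper_width: 1.0
gripper_force: 0.0
[-8.89454211e-02 -4.13736329e-01  1.58557371e+00 -7.54186420e-04
  1.96979567e+00  7.34950993e-01] [0.40270148 0.01774981 0.62195706]
{'intrinsics': array([[287.30849524,   0.        , 319.18952107],
       [  0.        , 287.30849524, 200.15564121],
       [  0.        ,   0.        ,   1.        ]]), 'dist': array([-0.04588012,  0.        ,  0.        ,  0.        ,  0.        ]), 'view': array([[ 6.78773844e-01, -7.34347366e-01, -1.24878269e-04,
        -2.60906340e-01],
       [-7.03727472e-01, -6.50519759e-01,  2.85642590e-01,
         1.68488689e-01],
       [-2.09842119e-01, -1.93798838e-01, -9.58336212e-01,
         7.95242166e-01],
       [ 0.00000000e+00,  0.00000000e+00,  0.00000000e+00,
         1.00000000e+00]])}
[0.46254182 0.07212635 0.71394924]
```

```bash
python3 -m jog '{"increments": [[[-2,-22,-24],[0,0,0],1],[[-2,-22,-24],[0,0,0],1],[[-2,-22,-24],[0,0,0],1],[[-2,-22,-24],[0,0,0],1],[[-2,-22,-24],[0,0,0],1],[[-2,-22,-24],[0,0,0],1],[[-2,-22,-24],[0,0,0],1],[[-2,-22,-24],[0,0,0],1]]}'; python3 - <<'E'
from h import *
c=calibration("wrist");im=snapshot("wrist")[:,:,::-1];cv2.imwrite("pics/w1.png",im)
import pickle;pickle.dump(c,open("w1.pkl","wb"))
print(proj(c,[(.345,-.31,.056),(.472,-.206,.01),(.455,-.043,.068),(.436,-.34,.056)]))
E
```

```text
time: 2.77
ee_pos: [0.3823, -0.2009, 0.3793]
tool_rot: [-2.923, -1.147, 0.002]
wrist_force: [0.0, 0.1, 0.0]
gripper_width: 1.002
gripper_force: 0.0
[[354.18859122 235.92497293]
 [360.79691311 127.15384937]
 [267.59204076  50.85416253]
 [410.09076963 207.83065703]]
```

View pics/w1.png

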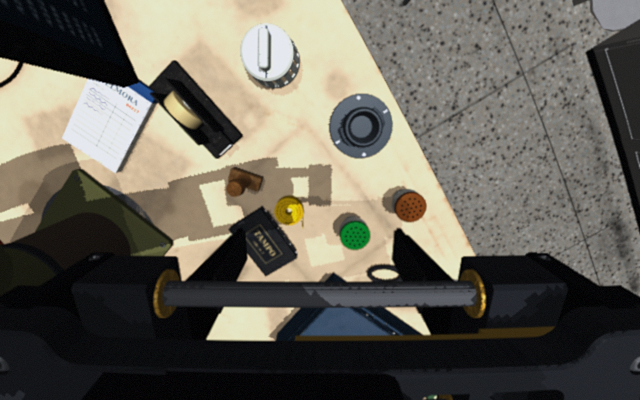

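The wrist view shows the green lid at (354,236), the base at (361,126), the cover at (267,50) and the brown lid at (409,207). All of these match the predictions from the top camera.

```bash
python3 - <<'E'
from h import *
import pickle
c=pickle.load(open("w1.pkl","rb"));im=cv2.imread("pics/w1.png");h=cv2.cvtColor(im,cv2.COLOR_BGR2HSV)
g,p,s=blob((h[...,0]>45)&(h[...,0]<80)&(h[...,1]>120),(354,236));print("green",s,ray(c,[p],.056))
b,p,s=blob((h[...,0]<15)&(h[...,1]>110)&(h[...,2]<190)&(np.arange(640)[None]>385),(409,207));print("brown",s,ray(c,[p],.056))
m=(h[...,2]<130)&(np.arange(640)[None]>320)&(np.arange(640)[None]<400)&(np.arange(400)[:,None]>85)&(np.arange(400)[:,None]<165)
m,p,s=blob(m,(361,126))
ct=max(cv2.findContours(m.astype(np.uint8),0,cv2.CHAIN_APPROX_NONE)[0],key=cv2.contourArea).reshape(-1,2)
w=ray(c,ct,.01);(x,y),r=cv2.minEnclosingCircle(w.astype(np.float32)*1000);print("base",s,x,y,r,cv2.fitEllipse((w*1e3).astype(np.float32)))
# white marks on deck
v=(h[...,2]>170)&(h[...,1]<70)&cv2.erode(cv2.drawContours(np.zeros((400,640),np.uint8),[cv2.convexHull(ct)],-1,1,-1),np.ones((3,3)))>0
n,l,ss,cc=cv2.connectedComponentsWithStats(v.astype(np.uint8))
for i in range(1,n):
    q=ray(c,[cc[i]],.01)[0]*1e3;d=q-[x,y];print(cc[i].round(1),ss[i,4],q.round(1),np.hypot(*d).round(1),np.degrees(np.arctan2(d[1],d[0])).round(1))
k=cv2.resize(im[15:95,225:315],None,fx=6,fy=6,interpolation=cv2.INTER_CUBIC);cv2.imwrite("pics/c2.png",k)
E
```

```text
green [340 221  30  28 655] [[ 0.34695953 -0.30895496]]
brown [395 192  31  30 722] [[ 0.43740722 -0.33847789]]
base [ 329   94   63   64 3067] 472.0583190917969 -204.88552856445312 49.215309143066406 ((472.0868835449219, -204.04904174804688), (94.64434814453125, 96.4410629272461), 20.62645149230957)
[358.2  97.4] 14 [ 500.7 -171.8] 43.8 49.1
[384.7 110.9] 10 [ 514.5 -215.7] 43.8 -14.3
[337.4 141.5] 11 [ 431.1 -194.5] 42.3 165.7
[363.6 154.1] 11 [ 445.4 -239.1] 43.4 -128.0
```

View pics/c2.png

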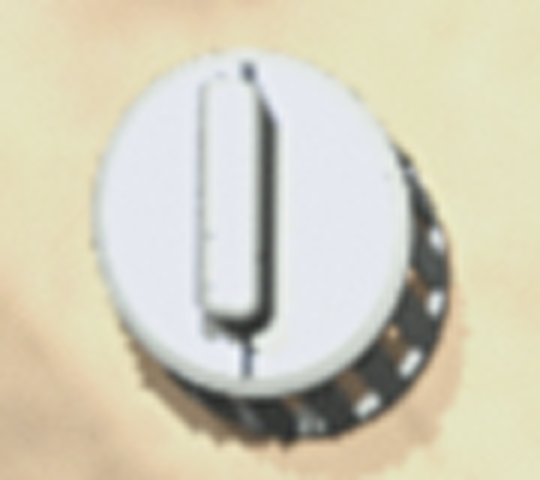

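The cover's ticks are at (248,70) and (247,378) in the crop. I have enough to go to the cartridge.

```bash
python3 -m jog '{"increments": [[[-3.6,-10.8,0],[0,0,0],1],[[-3.6,-10.8,0],[0,0,0],1],[[-3.6,-10.8,-4],[0,0,0],1],[[-3.6,-10.8,-8],[0,0,0],1],[[-3.6,-10.8,-12],[0,0,0],1],[[-3.6,-10.8,-15],[0,0,0],1],[[-3.6,-10.8,-17],[0,0,0],1],[[-3.6,-10.8,-18],[0,0,0],1]]}'; python3 - <<'E'
from h import *
import pickle
c=pickle.load(open("w1.pkl","rb"))
a=ray(c,[(225+248/6,15+70/6),(225+247/6,15+378/6)],.068);d=a[0]-a[1];print("cover",a.mean(0),np.degrees(np.arctan2(d[1],d[0])))
o=observe();print(o["joints"],o["ee_pos"])
E
```

```text
time: 3.48
ee_pos: [0.3458, -0.3059, 0.1979]
tool_rot: [-2.918, -1.146, 0.004]
wrist_force: [-0.6, -0.2, -0.2]
gripper_width: 0.999
gripper_force: 0.0
cover [ 0.45207352 -0.04317624] 40.12536928804473
[-8.40566514e-01 -2.23879339e-01  2.14792198e+00  1.41623275e-05
  1.22488600e+00 -1.82437505e-02] [ 0.34581534 -0.30588362  0.19786829]
```

```bash
python3 -m jog '{"increments": [[[0,0,-3],[0,0,0],1],[[0,0,-6],[0,0,0],1],[[0,0,-8],[0,0,0],1],[[0,0,-8.9],[0,0,0],1],[[0,0,-8.9],[0,0,0],1],[[0,0,-8.9],[0,0,0],0.4],[[0,0,-8.9],[0,0,0],0.4],[[0,0,-8.9],[0,0,0],0.4]]}';  python3 -m jog '{"increments": [[[0,0,0],[0,0,0],0.4],[[0,0,0],[0,0,0],0.4],[[0,0,0],[0,0,0],0.3],[[0,0,0],[0,0,0],0.3],[[0,0,0],[0,0,0],0.3],[[0,0,0],[0,0,0],0.3]]}'
```

```text
time: 4.15
ee_pos: [0.3484, -0.3086, 0.1154]
tool_rot: [2.921, 1.148, 0.002]
wrist_force: [0.3, -0.1, -0.6]
gripper_width: 0.845
gripper_force: 0.0
time: 4.65
ee_pos: [0.3475, -0.3077, 0.1134]
tool_rot: [2.924, 1.149, 0.0]
wrist_force: [-0.5, 0.3, 0.9]
gripper_width: 0.501
gripper_force: 30.0
```

```bash
python3 -m jog '{"increments": [[[0,0,4],[0,0,0],0.3],[[0,0,7],[0,0,0],0.3],[[3,2.5,7],[0,0,0],0.3],[[6,5,7],[0,0,0],0.3],[[9,7.5,7],[0,0,0],0.3],[[11.5,9.5,7],[0,0,0],0.3],[[12.5,10.3,7],[0,0,0],0.3],[[12.5,10.3,7],[0,0,0],0.3]]}';  python3 -m jog '{"increments": [[[0,0,0],[0,0,0],0.3],[[0,0,0],[0,0,0],0.3],[[0,0,0],[0,0,0],0.3]]}'; python3 - <<'E'
from h import *
for n in("top","scene","wrist"):
    c=calibration(n);im=np.ascontiguousarray(snapshot(n)[:,:,::-1]);cv2.imwrite(f"pics/{n}2.png",im)
    h=cv2.cvtColor(im,cv2.COLOR_BGR2HSV)
    z=observe()["ee_pos"][2]-.1134+.056
    e=proj(c,[(.472,-.205,z)])[0]
    try:
        g,p,s=blob((h[...,0]>45)&(h[...,0]<80)&(h[...,1]>120),e);print(n,e,p,s,ray(c,[p],z))
    except IndexError: print(n,"none")
E
```

```text
time: 5.32
ee_pos: [0.4737, -0.203, 0.183]
tool_rot: [-2.921, -1.154, 0.0]
wrist_force: [0.2, 0.0, -0.9]
gripper_width: 0.501
gripper_force: 30.0
time: 5.57
ee_pos: [0.4714, -0.2054, 0.183]
tool_rot: [-2.925, -1.146, 0.001]
wrist_force: [0.2, -0.2, -1.8]
gripper_width: 0.495
gripper_force: 30.0
top none
scene [342.98413166 184.89697204] [341.99111111 188.02666667] [330 182  25  13 225] [[ 0.46167406 -0.21300389]]
wrist [318.05910181 259.32221049] [319.10516888 255.48592631] [ 278  224   83   58 3908] [[ 0.47422271 -0.20376935]]
```

```bash
python3 -c "
import cv2,numpy as np
t=cv2.imread('pics/top2.png')[140:280,240:440];s=cv2.imread('pics/wrist2.png')[60:400,120:520]
cv2.imwrite('pics/m1.png',np.hstack([cv2.resize(t,(400,280)),cv2.resize(s,(330,280))]))"
```

```text
(no output)
```

View pics/m1.png

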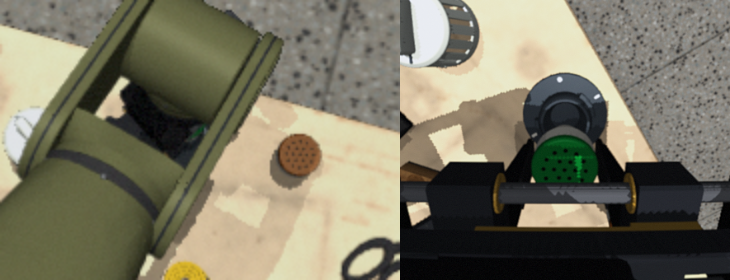

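The top camera's view of the lid is blocked by the wrist, and the brown cartridge is untouched. The wrist view shows the green lid upright just short of the base, with two deck marks visible, so I'll fit circles in that view.

```bash
python3 - <<'E'
from h import *
c=calibration("wrist");im=cv2.imread("pics/wrist2.png");h=cv2.cvtColor(im,cv2.COLOR_BGR2HSV)
def circ(w):
    A=np.c_[2*w,np.ones(len(w))];s=np.linalg.lstsq(A,(w**2).sum(1),rcond=None)[0];r=np.sqrt(s[2]+s[0]**2+s[1]**2);return s[:2]*1e3,r*1e3,np.std(np.hypot(*(w-s[:2]).T)-r)*1e3
z=observe()["ee_pos"][2]-.1134+.056
g,p,s=blob((h[...,0]>45)&(h[...,0]<80)&(h[...,1]>120),(319,255))
ct=max(cv2.findContours(g.astype(np.uint8),0,cv2.CHAIN_APPROX_NONE)[0],key=cv2.contourArea).reshape(-1,2)
ct=ct[ct[:,1]<268];print("lid",z,circ(ray(c,ct,z)))
e=proj(c,[(.4725,-.2055,.01)])[0];print(e)
R=h[...,2]>170
R&=(h[...,1]<70)
n,l,ss,cc=cv2.connectedComponentsWithStats(R.astype(np.uint8))
for i in range(1,n):
    q=ray(c,[cc[i]],.01)[0]*1e3;d=q-[472.5,-205.5]
    if 38<np.hypot(*d)<48 and ss[i,4]<120: print("mark",cc[i].round(1),ss[i,4],q.round(1),np.hypot(*d).round(1),np.degrees(np.arctan2(d[1],d[0])).round(1))
# foot outline: outward radial first dark pixel
gr=h[...,2]; P=[]
for a in np.radians(np.arange(-60,120,4)):
    rr=np.arange(42,58,.25)/1e3
    q=proj(c,np.c_[.4725+rr*np.cos(a),-.2055+rr*np.sin(a),np.full(len(rr),.01)])
    v=cv2.remap(gr.astype(np.float32),q[:,0].astype(np.float32),q[:,1].astype(np.float32),1).ravel()
    dv=np.diff(v[::4]); k=dv.argmax()
    if dv[k]>25:P.append(q[k*4+2])
if len(P)>5: print("foot",len(P),circ(ray(c,P,.01)))
E
```

```text
lid 0.1258236843443274 (array([ 470.97159489, -206.82978021]), np.float64(23.686031908366083), np.float64(0.28740310274781844))
[319.27428761 201.51250779]
mark [313.1 156.1] 38 [ 500.8 -171.6] 44.2 50.2
mark [358.3 176.9] 26 [ 515.2 -216. ] 44.0 -13.8
foot 45 (array([ 473.54770025, -204.93100229]), np.float64(49.77493880338892), np.float64(0.6836661332038925))
```

```bash
python3 -m jog '{"increments": [[[0.2,0.15,0],[0,0,0],0.3],[[0.2,0.15,-2],[0,0,0],0.3],[[0.2,0.15,-3.5],[0,0,0],0.3],[[0.2,0.15,-4.5],[0,0,0],0.3],[[0.2,0.15,-5],[0,0,0],0.3],[[0.2,0.15,-5.3],[0,0,0],0.3],[[0.2,0.15,-5.5],[0,0,0],0.3],[[0.2,0.15,-5.5],[0,0,0],0.3]]}'; python3 -m jog '{"increments": [[[0,0,-0.2],[0,0,0],0.3],[[0,0,-0.4],[0,0,0],0.3],[[0,0,-0.4],[0,0,0],0.3],[[0,0,-0.4],[0,0,0],0.3]]}'
```

```text
time: 6.38
ee_pos: [0.4746, -0.2032, 0.1285]
tool_rot: [2.924, 1.149, 0.0]
wrist_force: [-0.2, -0.3, -0.7]
gripper_width: 0.503
gripper_force: 30.0
time: 6.72
ee_pos: [0.4744, -0.2031, 0.1244]
tool_rot: [2.924, 1.149, 0.0]
wrist_force: [-0.9, 0.3, -0.9]
gripper_width: 0.501
gripper_force: 30.0
```

```bash
python3 -m jog '{"increments": [[[-0.05,-0.05,-0.1],[0,0,0],0.3],[[-0.05,-0.05,-0.2],[0,0,0],0.3],[[-0.05,-0.05,-0.2],[0,0,0],0.3],[[-0.05,-0.05,-0.2],[0,0,0],0.3]]}'
```

```text
time: 7.05
ee_pos: [0.4744, -0.2036, 0.1234]
tool_rot: [2.924, 1.149, 0.002]
wrist_force: [-0.7, 2.8, 6.0]
gripper_width: 0.496
gripper_force: 30.0
```

```bash
python3 -m jog '{"increments": [[[0,0,0],[0,0,0],0.7],[[0,0,0],[0,0,0],0.7],[[0,0,0],[0,0,0],0.9],[[0,0,0],[0,0,0],0.9],[[0,0,2],[0,0,0],0.9],[[0,0,5],[0,0,0],0.9],[[0,0,9],[0,0,0],0.9],[[0,0,9],[0,0,0],0.9]]}'; python3 -m jog '{"increments": [[[-6,-2,6],[0,0,0],0.9],[[-6,-2,10],[0,0,0],0.9],[[-6,-2,10],[0,0,0],0.9],[[-6,-2,10],[0,0,0],0.9],[[-6,-2,10],[0,0,0],0.9]]}'; cat > look.py <<'E'
from h import *
import sys
c=calibration("wrist");im=np.ascontiguousarray(snapshot("wrist")[:,:,::-1]);cv2.imwrite(f"pics/{sys.argv[1]}.png",im)
h=cv2.cvtColor(im,cv2.COLOR_BGR2HSV)
def circ(w):
    A=np.c_[2*w,np.ones(len(w))];s=np.linalg.lstsq(A,(w**2).sum(1),rcond=None)[0];r=np.sqrt(s[2]+s[0]**2+s[1]**2);return (s[:2]*1e3).round(1),round(r*1e3,2)
for z in(.066,.07):
    g,p,s=blob((h[...,0]>45)&(h[...,0]<80)&(h[...,1]>120),proj(c,[(.473,-.205,z)])[0])
    ct=max(cv2.findContours(g.astype(np.uint8),0,cv2.CHAIN_APPROX_NONE)[0],key=cv2.contourArea).reshape(-1,2)
    print("lid",z,s,circ(ray(c,ct,z)))
n,l,ss,cc=cv2.connectedComponentsWithStats(((h[...,2]>170)&(h[...,1]<70)).astype(np.uint8))
for i in range(1,n):
    q=ray(c,[cc[i]],.01)[0]*1e3;d=q-[473.2,-205.2]
    if 38<np.hypot(*d)<48 and ss[i,4]<120: print("mark",ss[i,4],q.round(1),np.hypot(*d).round(1),np.degrees(np.arctan2(d[1],d[0])).round(1))
print("cover at px",proj(c,[(.455,-.043,.068)]))
E
python3 look.py w3
```

```text
time: 7.72
ee_pos: [0.4772, -0.2055, 0.2205]
tool_rot: [2.914, 1.145, 0.013]
wrist_force: [1.4, -0.5, 1.7]
gripper_width: 0.893
gripper_force: 0.0
time: 8.13
ee_pos: [0.4143, -0.2246, 0.3152]
tool_rot: [2.92, 1.145, 0.006]
wrist_force: [-0.7, -0.3, -0.6]
gripper_width: 0.901
gripper_force: 0.0
lid 0.066 [ 319  118   42   42 1378] (array([ 472. , -206.2]), np.float64(23.75))
lid 0.07 [ 319  118   42   42 1378] (array([ 472. , -205.7]), np.float64(23.47))
mark 21 [ 500.6 -171.5] 43.4 50.8
mark 15 [ 514.8 -216.1] 43.0 -14.7
mark 14 [ 430.7 -194.2] 43.9 165.5
mark 15 [ 445.6 -238.7] 43.4 -129.5
cover at px [[219.48463577  46.69202448]]
```

View pics/w3.png

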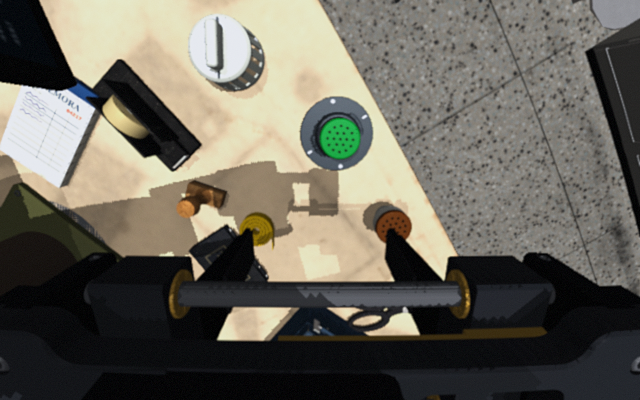

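The lid at (340,138) is centred in the base and seated. The cover is at (221,48). I'll move towards it and measure it more closely.

```bash
python3 -m jog '{"increments": [[[0,5,-2],[0,0,0],0.6],[[0,9,-3],[0,0,0],0.6],[[0,13,-3],[0,0,0],0.6],[[0,14,-3],[0,0,0],0.6],[[0,14,-3],[0,0,0],0.6],[[0,14,-3],[0,0,0],0.6],[[0,14,-3],[0,0,0],0.6]]}'; python3 - <<'E'
from h import *
c=calibration("wrist");im=np.ascontiguousarray(snapshot("wrist")[:,:,::-1]);cv2.imwrite("pics/w4.png",im)
h=cv2.cvtColor(im,cv2.COLOR_BGR2HSV);e=proj(c,[(.455,-.043,.068)])[0];print(e,observe()["ee_pos"])
def circ(w):
    A=np.c_[2*w,np.ones(len(w))];s=np.linalg.lstsq(A,(w**2).sum(1),rcond=None)[0];r=np.sqrt(s[2]+s[0]**2+s[1]**2);return (s[:2]*1e3).round(1),round(r*1e3,2)
m,p,s=blob((h[...,2]>190)&(h[...,1]<35),e);print(p,s)
hull=cv2.convexHull(max(cv2.findContours(m.astype(np.uint8),0,cv2.CHAIN_APPROX_NONE)[0],key=cv2.contourArea)).reshape(-1,2)
print("cap",circ(ray(c,hull,.066)))
x,y=e.astype(int);y0=max(0,y-50)
cv2.imwrite("pics/c4.png",cv2.resize(im[y0:y0+100,x-50:x+50],None,fx=5,fy=5,interpolation=cv2.INTER_CUBIC));print(x-50,y0)
E
```

```text
time: 8.77
ee_pos: [0.4138, -0.0838, 0.2812]
tool_rot: [-2.923, -1.149, 0.003]
wrist_force: [0.6, 0.1, 0.2]
gripper_width: 0.603
gripper_force: 0.0
[317.15328999 137.48428666] [ 0.41391039 -0.08421088  0.28150194]
[315.57147296 136.03791175] [ 283  102   65   68 3218]
cap (array([454.1, -41.1]), np.float64(34.9))
267 87
```

View pics/c4.png

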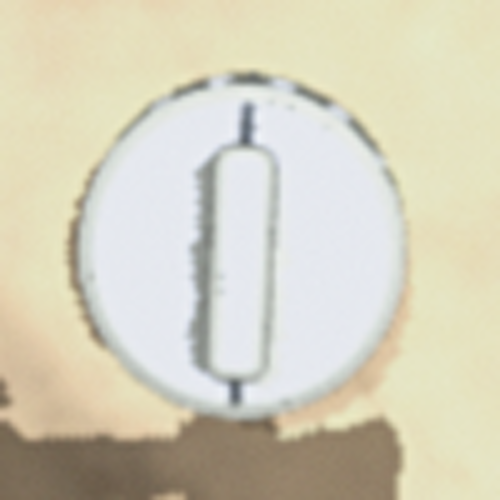

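The cap's ticks are at crop (249,105) and (236,403), so the cover's yaw is about 40.4° and its centre about (0.454, -0.0415). I'll move above it and check the forearm's clearance from the monitor.

```bash
python3 -m jog '{"increments": [[[2,2.1,0],[0,0,-1.3],0.6],[[4,4.2,0],[0,0,-2.6],0.6],[[4,4.2,-2],[0,0,-2.6],0.6],[[4,4.2,-4],[0,0,-2.6],0.6],[[4,4.2,-6],[0,0,-2.6],0.6],[[4,4.2,-6],[0,0,-2.6],0.6],[[4,4.2,-6],[0,0,-2.6],0.6]]}'; python3 -c "
from bench import *
import cv2,numpy as np
o=observe();print(o['joints'],o['ee_pos'])
s=snapshot('scene')[:,:,::-1];t=snapshot('top')[:,:,::-1]
cv2.imwrite('pics/m2.png',np.hstack([cv2.resize(s[20:320,0:400],(400,300)),cv2.resize(t[100:400,50:450],(400,300))]))"
```

```text
time: 9.4
ee_pos: [0.4534, -0.0424, 0.2211]
tool_rot: [-2.949, -1.079, 0.004]
wrist_force: [-0.1, -0.3, 0.6]
gripper_width: 0.6
gripper_force: 0.0
[-2.11219815e-01 -2.67192360e-01  2.14175205e+00 -1.19361413e-04
  1.27015655e+00  6.57948640e-01] [ 0.45341528 -0.04242713  0.22113684]
```

View pics/m2.png

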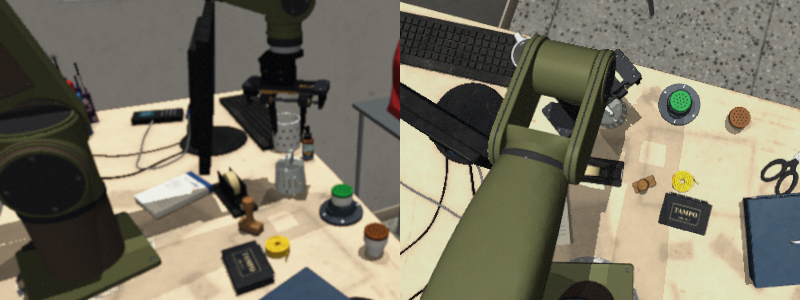

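The forearm is above the monitor and the jaws are centred over the bar. I'll descend, then grip.

```bash
python3 -m jog '{"increments": [[[0,0.1,-2],[0,0,0],0.6],[[0,0.1,-4],[0,0,0],0.6],[[0,0.1,-5.5],[0,0,0],0.6],[[0,0.1,-6.5],[0,0,0],0.6],[[0,0.1,-7],[0,0,0],0.6],[[0,0.1,-7.1],[0,0,0],0.6],[[0,0.1,-7.1],[0,0,0],0.6]]}'; python3 -m jog '{"increments": [[[0,0,0],[0,0,0],0.4],[[0,0,0],[0,0,0],0.2],[[0,0,0],[0,0,0],0.05],[[0,0,0],[0,0,0],0.05],[[0,0,0],[0,0,0],0.05],[[0,0,0],[0,0,0],0.05],[[0,0,0],[0,0,0],0.05]]}'
```

```text
time: 10.08
ee_pos: [0.4545, -0.0408, 0.1521]
tool_rot: [2.949, 1.082, 0.002]
wrist_force: [0.2, 0.1, -0.4]
gripper_width: 0.603
gripper_force: 0.0
time: 10.67
ee_pos: [0.4539, -0.0406, 0.1513]
tool_rot: [2.949, 1.082, 0.0]
wrist_force: [-0.6, -0.1, 0.0]
gripper_width: 0.168
gripper_force: 0.0
```

```bash
python3 -m jog '{"increments": [[[0,0,0],[0,0,0],0.05],[[0,0,0],[0,0,0],0.05],[[0,0,0],[0,0,0],0.05],[[0,0,0],[0,0,0],0.05],[[0,0,1],[0,0,0],0.05],[[0,0,4],[0,0,0],0.05],[[0,0,7],[0,0,0],0.05],[[0,0,9],[0,0,0],0.05]]}'; python3 -m jog '{"increments": [[[0,0,0],[0,0,0],0.05],[[0.5,-4,0],[0,0,2.5],0.05],[[1,-8,0],[0,0,5],0.05],[[1.5,-12,0],[0,0,7.5],0.05],[[1.8,-15,0],[0,0,10],0.05],[[1.9,-16.4,0],[0,0,10],0.05],[[1.9,-16.4,0],[0,0,10],0.05],[[1.9,-16.4,0],[0,0,10],0.05]]}'
```

```text
time: 11.33
ee_pos: [0.4543, -0.0406, 0.2443]
tool_rot: [2.948, 1.082, 0.003]
wrist_force: [0.2, 0.5, -0.3]
gripper_width: 0.133
gripper_force: 30.0
time: 12.0
ee_pos: [0.4723, -0.2044, 0.24]
tool_rot: [-2.843, -1.331, 0.001]
wrist_force: [-0.2, 0.0, -1.1]
gripper_width: 0.138
gripper_force: 30.0
```

```bash
python3 -m jog '{"increments": [[[0,0,0],[0,0,0],0.05],[[0,0,0],[0,0,0],0.05],[[0,0,0],[0,0,0],0.05]]}'; cat > lk.py <<'E'
from h import *
import sys
c=calibration("wrist");o=observe();im=np.ascontiguousarray(snapshot("wrist")[:,:,::-1]);cv2.imwrite(f"pics/{sys.argv[1]}.png",im)
h=cv2.cvtColor(im,cv2.COLOR_BGR2HSV)
def circ(w):
    A=np.c_[2*w,np.ones(len(w))];s=np.linalg.lstsq(A,(w**2).sum(1),rcond=None)[0];r=np.sqrt(s[2]+s[0]**2+s[1]**2);return (s[:2]*1e3).round(1),round(r*1e3,2),round(np.std(np.hypot(*(w-s[:2]).T)-r)*1e3,2)
z=o["ee_pos"][2]-.1513+.068
e=proj(c,[(*o["ee_pos"][:2],z)])[0]
print(o["ee_pos"],"yaw",np.degrees(o["joints"][0]-o["joints"][5])+90,"e",e,"z",z)
m,p,s=blob((h[...,2]>180)&(h[...,1]<40),e+[0,-25]);print(p,s)
hull=cv2.convexHull(max(cv2.findContours(m.astype(np.uint8),0,cv2.CHAIN_APPROX_NONE)[0],key=cv2.contourArea)).reshape(-1,2)
hull=hull[hull[:,1]<e[1]-15]
print("cap",len(hull),circ(ray(c,hull,z)))
n,l,ss,cc=cv2.connectedComponentsWithStats(((h[...,2]>150)&(h[...,1]<70)).astype(np.uint8))
for i in range(1,n):
    q=ray(c,[cc[i]],.01)[0]*1e3;d=q-[472.9,-205.1]
    if 38<np.hypot(*d)<48 and ss[i,4]<120: print("mark",cc[i],ss[i,4],q.round(1),np.hypot(*d).round(1),np.degrees(np.arctan2(d[1],d[0])).round(1))
x,y=e.astype(int)
cv2.imwrite(f"pics/{sys.argv[1]}c.png",cv2.resize(im[60:360,x-160:x+160],None,fx=1.8,fy=1.8))
E
python3 lk.py w5
```

```text
time: 12.25
ee_pos: [0.4729, -0.2033, 0.2411]
tool_rot: [-2.842, -1.337, -0.0]
wrist_force: [-0.7, 0.1, -1.0]
gripper_width: 0.133
gripper_force: 30.0
[ 0.47285559 -0.20330972  0.24111601] yaw 50.394264479599414 e [318.28705183 241.31600336] z 0.15781601005087753
[318.87214612 198.8196347 ] [286 192  69  16 438]
cap 16 (array([ 479.1, -197.6]), np.float64(26.61), np.float64(1.23))
mark [319.66666667 150.8       ] 30 [ 500.5 -171.4] 43.5 50.6
mark [355.36363636 172.45454545] 11 [ 516.3 -216.4] 44.8 -14.6
```

View pics/w5c.png

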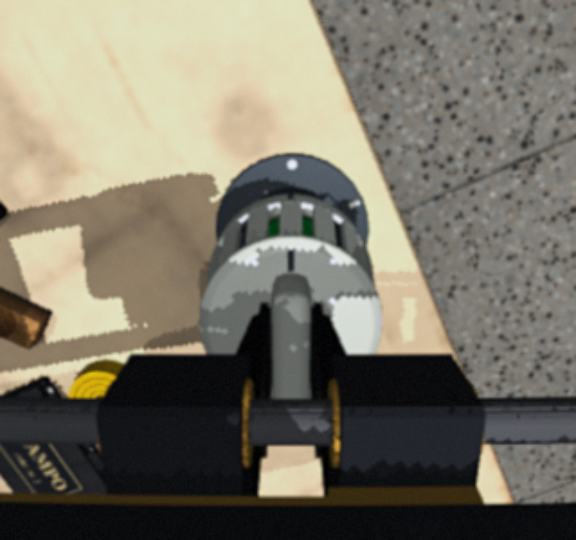

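The cover hangs level over the base. The cap's edge passes crop pixels (202,310), (380,310) and (290,236), and the upper dot is at (291,165), in line with the tick.

```bash
python3 - <<'E'
from h import *
c=calibration("wrist");im=cv2.imread("pics/w5.png").astype(np.float32)
f=lambda x,y:(158+x/1.8,60+y/1.8)
w=ray(c,[f(201.5,310),f(381,310),f(290,236)],.157)*1e3;print(w)
# circle of r=35 through cap: left/right give lateral, top gives along
u=np.array([np.cos(np.radians(50.4)),np.sin(np.radians(50.4))]);v=np.array([u[1],-u[0]])
print("along centre from top",w[2]@u-35,"lateral mid",(w[0]@v+w[1]@v)/2,"width",(w[1]-w[0])@v)
ctr=(w[2]@u-35)*u+((w[0]@v+w[1]@v)/2)*v;print(ctr)
E
```

```text
[[ 452.13295773 -178.32952927]
 [ 503.07774299 -220.51966337]
 [ 495.22987545 -177.44071048]]
along centre from top 143.95098581926638 lateral mid 495.1192691135878 width 66.1466353008535
[ 473.25376531 -204.68475904]
```

```bash
python3 -m jog '{"increments": [[[0,-0.05,-1.5],[0,0,0],0.05],[[0,-0.05,-3],[0,0,0],0.05],[[0,-0.05,-4.2],[0,0,0],0.05],[[0,-0.05,-5],[0,0,0],0.05],[[0,-0.05,-5.4],[0,0,0],0.05],[[0,-0.05,-5.8],[0,0,0],0.05],[[0,-0.05,-6.2],[0,0,0],0.05],[[0,-0.05,-6.2],[0,0,0],0.05]]}'
```

```text
time: 12.97
ee_pos: [0.4728, -0.205, 0.1788]
tool_rot: [-2.843, -1.335, 0.001]
wrist_force: [-0.6, -0.2, -1.9]
gripper_width: 0.132
gripper_force: 30.0
```

```bash
python3 -m jog '{"increments": [[[0,0,-0.4],[0,0,0],0.05],[[0,0,-0.8],[0,0,0],0.05],[[0,0,-1.2],[0,0,0],0.05],[[0,0,-1.5],[0,0,0],0.05],[[0,0,-1.7],[0,0,0],0.05],[[0,0,-1.7],[0,0,0],0.05],[[0,0,-1.7],[0,0,0],0.05]]}'
```

```text
time: 13.55
ee_pos: [0.4729, -0.2051, 0.1621]
tool_rot: [-2.844, -1.335, 0.0]
wrist_force: [-0.1, -0.1, -0.8]
gripper_width: 0.135
gripper_force: 30.0
```

```bash
python3 -m jog '{"increments": [[[0,0,-0.1],[0,0,0],0.05],[[0,0,-0.15],[0,0,0],0.05],[[0,0,-0.15],[0,0,0],0.05],[[0,0,-0.15],[0,0,0],0.05]]}'
```

```text
time: 13.88
ee_pos: [0.4731, -0.2052, 0.1612]
tool_rot: [2.843, 1.335, 0.001]
wrist_force: [-0.5, -0.7, -0.0]
gripper_width: 0.134
gripper_force: 30.0
```

```bash
python3 -m jog '{"increments": [[[0,0,0],[0,0,-5],0.05],[[0,0,0],[0,0,-11],0.05],[[0,0,0],[0,0,-17],0.05],[[0,0,0],[0,0,-23],0.05],[[0,0,0],[0,0,-29],0.05],[[0,0,0],[0,0,-35],0.05],[[0,0,0],[0,0,-40],0.05],[[0,0,0],[0,0,-40],0.05]]}'; python3 -c "
from bench import *
o=observe();import numpy as np;print(90+np.degrees(o['joints'][0]-o['joints'][5]),o['wrist_torque'],o['ee_pos'])"
```

```text
time: 14.55
ee_pos: [0.4732, -0.2053, 0.1612]
tool_rot: [3.129, 0.28, 0.001]
wrist_force: [0.7, -0.5, 0.6]
gripper_width: 0.133
gripper_force: 30.0
10.215435986140747 [-0.05690153  0.13564286 -0.008639  ] [ 0.47317441 -0.20527151  0.16118714]
```

Turning freely; 25° to go, to about -15.5°.

```bash
python3 -m jog '{"increments": [[[0,0,0],[0,0,-5],0.05],[[0,0,0],[0,0,-10],0.05],[[0,0,0],[0,0,-15],0.05],[[0,0,0],[0,0,-20],0.05],[[0,0,0],[0,0,-23],0.05],[[0,0,0],[0,0,-25],0.05],[[0,0,0],[0,0,-26],0.05],[[0,0,0],[0,0,-26],0.05]]}'; python3 -c "
from bench import *
o=observe();import numpy as np;print(90+np.degrees(o['joints'][0]-o['joints'][5]),o['wrist_torque'],o['ee_pos'])"
```

```text
time: 15.22
ee_pos: [0.4732, -0.2053, 0.1612]
tool_rot: [3.112, -0.427, 0.002]
wrist_force: [0.8, 0.2, 1.9]
gripper_width: 0.131
gripper_force: 30.0
-15.617851133208248 [-0.07627423  0.12499722 -0.0313033 ] [ 0.47319446 -0.20525379  0.16117651]
```

```bash
python3 -m jog '{"increments": [[[0,0,0],[0,0,-1],0.05],[[0,0,0],[0,0,-2],0.05],[[0,0,0],[0,0,-2],0.05],[[0,0,0],[0,0,-2],0.05]]}'; python3 -c "
from bench import *
o=observe();import numpy as np;print(90+np.degrees(o['joints'][0]-o['joints'][5]),o['wrist_torque'],o['ee_pos'])"
```

```text
time: 15.55
ee_pos: [0.4733, -0.2051, 0.1612]
tool_rot: [3.104, -0.482, 0.002]
wrist_force: [1.4, 0.4, 2.7]
gripper_width: 0.132
gripper_force: 30.1
-17.63076627089174 [ 0.07158126 -0.04952032  0.42414487] [ 0.47331068 -0.20514763  0.16122347]
```

The torque rose to 0.42 N·m, so the cover is at its stop. I'll release, retreat and check.

```bash
python3 -m jog '{"increments": [[[0,0,0],[0,0,1],0.15],[[0,0,0],[0,0,1],0.3],[[0,0,0],[0,0,1],0.5],[[0,0,0],[0,0,1],0.5],[[0,0,0],[0,0,1],0.5],[[0,0,2],[0,0,1],0.5],[[0,0,5],[0,0,1],0.5],[[0,0,9],[0,0,1],0.5]]}'; python3 -m jog '{"increments": [[[-2,0,4],[0,0,0],0.5],[[-4,0,8],[0,0,0],0.5],[[-8,0,10],[0,0,0],0.5],[[-10,0,10],[0,0,0],0.5],[[-10,0,10],[0,0,0],0.5],[[-10,0,10],[0,0,0],0.5]]}'; python3 - <<'E'
from h import *
c=calibration("wrist");im=np.ascontiguousarray(snapshot("wrist")[:,:,::-1])
e=proj(c,[(.473,-.205,.05)])[0].astype(int);print(e)
print(proj(c,[(.473,-.205,.078)]),proj(c,[(.473+.03*np.cos(np.radians(a)),-.205+.03*np.sin(np.radians(a)),.078) for a in(-14.4,165.6)]))
x0,y0=max(0,e[0]-60),max(0,e[1]-60);print(x0,y0);cv2.imwrite("pics/w6.png",cv2.resize(im[y0:y0+120,x0:x0+120],None,fx=4.5,fy=4.5,interpolation=cv2.INTER_CUBIC))
E
```

```text
time: 16.22
ee_pos: [0.4711, -0.2042, 0.2481]
tool_rot: [-3.106, 0.456, 0.011]
wrist_force: [1.9, 0.3, 0.2]
gripper_width: 0.492
gripper_force: 0.0
time: 16.72
ee_pos: [0.3723, -0.2053, 0.3516]
tool_rot: [3.107, -0.459, 0.004]
wrist_force: [0.2, 0.4, -0.3]
gripper_width: 0.498
gripper_force: 0.0
[296 103]
[[294.70444896 102.84904725]] [[293.10832656  76.53450733]
 [296.2521654  128.12865049]]
236 43
```

View pics/w6.png

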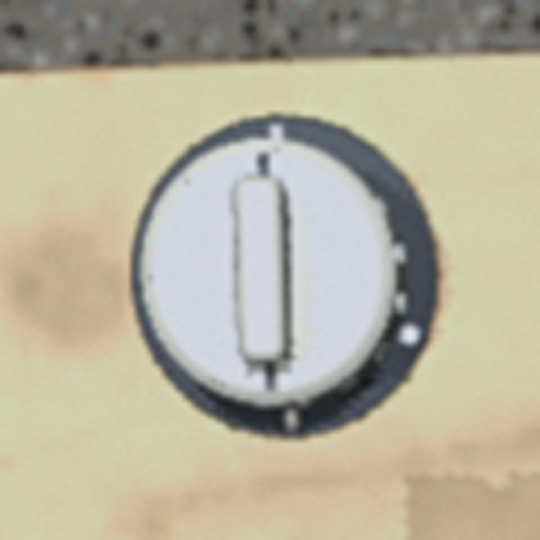

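The cover is flat on the foot. Its ticks at (263,163) and (271,378) are parallel to the dashes at (277,133) and (291,418) to within about 1.5°.

```bash
python3 -c "
from bench import *
print(close_job())"
```

```text
the job is handed in; nothing more can be done
None
```

I handed the job in after about 17 s of robot time: the fresh cartridge is seated in the well, and the cover is flat on the foot and locked within about 1.5° of the dashes; the hand-in returned no verdict.

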